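# Stow the audio box in its bench bracket and bar it in

## Task

Swing the bracket's bar out of the way, slide the flat aluminium audio box along the bench, in under the bracket's bridge and fully home against the back stop, then swing the bar shut across the bracket's mouth behind it. Keep the box flat on the bench, and leave the other loose things where they are.

Things in the scene. Friction and masses are not known exactly. Their poses are not given: they have to be found in the camera images.
- audio_box: Flat closed box of bare aluminium with black end plates, 150 long (its x) x 104 wide (y) x 40 mm high (z), about 0.6 kg, loose on the bench: too wide to grip, it is pushed. Three round sockets in its -x end, which is the end away from the bracket at the start. Origin: centre of its underside.
- dock: Smooth dark steel bracket fixed to the bench, no floor. Two upright side walls, 50 mm high, 10 mm thick, inner faces at y = +-56 mm; back stop with its face at x = +77 mm. The box goes in along +x. Origin: on the bench, at the middle of the stowed box's place, so a stowed box has its origin here (x axes parallel) and its outer end at x = -75 mm. z up.
- dock_mouth (a point): Centre of the bracket's open mouth, on the bench at x = -75 mm of the bracket, axes like the bracket's. The lead-in: from here inwards to x = -45 mm the side walls close in from y = +-72 to +-56 mm, then run straight to the back stop.
- dock_bridge (a point): Centre of the underside of the bracket's bridge, 47 mm above the bench: a flat plate 4 mm thick across the full width, from x = +2.5 to +67.5 mm of the bracket. The box (40 mm high) passes under it.
- bar (a joint): Flat steel bar swinging level on an upright pivot beside the mouth, rad. 0 = shut, against its stop: it lies along the bracket's +y across the mouth, inner face at x = -79 mm. Grows as its free end swings outwards; 1.57 = straight out along the bracket's -x, beside the path; 2.1 at most. 10 mm thick, 14 to 32 mm above the bench, reaching 166 mm from the pivot. Stays where left.
- bar_pivot (a point): The bar's pivot axis, at x = -84, y = -90 mm in the bracket's frame, 23 mm above the bench. Its post is 18 mm thick and 36 mm high.
- bar_peg (a point): A point on the upright black peg on the bar, 140 mm from the pivot: the peg is round, 16 mm thick, and its top is 86 mm above the bench; this point is 65 mm above the bench. For pushing or pinching from above.
- spool: Blue plastic solder spool standing on its flange, 58 mm across, 46 mm high. Bystander. Origin: centre of underside.
- screwdriver: Screwdriver lying on the bench, 190 mm long along its x. Bystander. Origin: under the middle of its length, on the bench.
- connector: Steel connector shell standing on end, 27 mm thick, 66 mm high. Bystander. Origin: centre of underside.
- meter: Yellow hand-held test meter lying flat, 145 (x) x 75 x 38 mm. Bystander. Origin: centre of underside.
- tin: Small round steel tin, 56 mm across, 45 mm high. Bystander. Origin: centre of underside.
- plug_shell: Black plug shell standing on end, 28 mm thick, 75 mm high. Bystander. Origin: centre of underside.
Things that resemble listed ones, but are neither listed nor needed, are in the scene too. Of the things that look like the audio_box, take the one that is nearest to the robot's base at the start.

How it is judged (in metres and radians):
On the way, in this order (a step that is already met when the one before it is completed fails the run):
1. the bar is swung well open (more than 1 rad) (value of joint bar above 1 rad), for 0.1 s.
2. the box has slid in under the bridge, between the walls (x of audio_box in the frame of dock above -0.05 m and y of audio_box in the frame of dock between -0.008 and 0.008 m), for 0.1 s.
At the end, for the whole second after the job is handed in: The audio box lies flat on the bench in the bracket, under the bridge and home against the back stop (within 7 mm along the bay, 8 mm sideways, 0.08 rad), the bar is shut across the mouth behind it (under 0.08 rad), and all is at rest (x of audio_box in the frame of dock between -0.007 and 0.006 m and y of audio_box in the frame of dock between -0.008 and 0.008 m and angle between the x axis of audio_box and the x axis of dock, either way round below 0.08 rad and angle between audio_box's own z axis and vertical below 0.05 rad and height (world z) of audio_box below 0.005 m and value of joint bar below 0.08 rad and linear speed of audio_box below 0.01 m/s and velocity of joint bar below 0.05 rad/s); the robot touches nothing.
It fails at once if the box is tipped up by more than about 14 degrees or lifted clear of the bench (angle between audio_box's own z axis and vertical above 0.25 rad or height (world z) of audio_box above 0.03 m).
It fails at once if another loose thing on the bench is shifted by more than 25 mm (distance of any of spool, screwdriver, connector, meter, tin, plug_shell from where it was at the start of the episode above 0.025 m).
It also fails if it takes over 72 s, if anything falls off the work surface, if the arm or the gripper's body presses on something with over 40 N, if the wrist force passes 120 N, or if a joint passes its speed limit or range.

## Robot

A 7-joint arm with a two-finger parallel gripper is mounted at the origin on the work surface. World frame = base frame: x ahead of the robot, y to its left, z up, the work surface at z = 0. Lengths are in m, angles in degrees, forces in N, time in s.
With the tool pointing down it reaches from about 0.425 to 0.875 m from the base axis. Payload 4.7 kg.
Tool frame: the origin (TCP) lies on the mounting face of the last link; the fingertips stand 182 mm ahead of it and the grasp point (between the pads) lies 164 mm ahead of it; z points along the fingers, x is the direction in which the jaws open and shut, and the axes are right-handed (so a half turn about z gives the same grasp; the last joint's range is limited). The gripper opens to 87 mm and grips with 3 to 60 N. Pads are 19 mm wide; open, the fingers measure 117 mm over their backs; the gripper's body (75 mm by 190 mm) begins 51 mm behind the grasp point.
Start: joints at [65.781, 18.392, -4.016, 83.108, 1.295, 78.541, -3.26], TCP at [0.275, -0.589, 0.405] pointing down, gripper open.
Joint ranges: [-163.93, 163.93], [-17.29, 119.83], [-79.2, 71.16], [3.27, 140.29], [-89.18, 269.18], [5.43, 117.66], [-154.24, 154.24]. Speed limits (degrees/s): [147.25, 147.25, 180, 180, 180, 180, 180].

## Interface

Orientations are given as [roll, pitch, yaw] about the fixed x, y, z axes, in that order (R = Rz(yaw) Ry(pitch) Rx(roll)).
In Python, from cell import status, cams, env, outline_of, landmark_of gives the robot as it stands. The module is installed in compiled form; this text tells all that it offers.
- The arm moves only by the tool jog_arm, never from a script. Its argument "rows" is a list of rows, each a list of 7 numbers: the closure, from 0 (fully open) to 1 (shut), then the shift along the tool's x, y, z in m, then the turn, a rotation vector about the tool's x, y, z in degrees. A call has 1 to 12 rows; each row shifts and turns the commanded pose from where the row before left it, along the tool's axes as they then stand; what a row does not reach is not made up. A row lasts 1/12 s, in which the tool goes at most 41.7 mm and 7.16 degrees, less where a joint would pass 70% of its speed; a pose out of reach is approached as far as the arm can. A call with a gripper value outside its range is refused whole. The fingers move at their own pace and stop on an object; "grip_force" is the grip in N (left out, the last holds). Time passes only in rows, so rows that do not move let the fingers close. It gives the time, the measured TCP pose, the force and the opening at its end, in the units of the state.
- status.get_obs(): the state, without advancing time (a new reading comes with each control period).
- cams.read_camera(name): name is "scene" or "top" or "wrist"; returns (picture, depth): 400x640x3 uint8, red, green, blue; 400x640 float32, m along the optical axis (not along the pixel's ray), 0 where there is no reading.
- cams.camera_params(name): a dict with "vfov" (degrees; the focal length in pixels is half the picture's height over the tangent of half this angle, whatever the lens; pixels are square), "cx", "cy" (the principal point, pixels), "k1" (the pictures are not rectified: a ray, as slopes to the right and down, at radius r is drawn at 1 + k1 r^2 times it, then the intrinsics apply), "eye" and "attitude" of the camera in the world. Camera axes: x right, y up, looking along -z (the intrinsics and any distortion apply to the point x, -y, -z); pixel columns grow to the right and rows downward; lengths in m; the calibration is good to about 2 mm. A picture is of the moment at which its call begins: read the wrist's pose just before it. camera_params takes no time and is no camera call; for the wrist camera it gives the pose at the moment of the call.
- env.sign_off(): hands the job in, once; it reports no verdict.
Trained networks look in the newest picture that a camera, given by its name, has taken for a name from the list of things; names that differ only in an ending like _2 or _b are one class to them, and where a whole thing is asked for, a point or a joint stands for the part that bears it (a point fixed in the world has none). Each returns a list of dicts, best first, with "conf" (0 to 1); they miss things now and then, are a little off and sometimes report something else, mostly with a low value. They report only what shows in the picture. A call takes as long as a camera call. They do not tell look-alikes from the thing itself.
- outline_of(camera, name): "pixels" (400x640 bool, what is visible of it) and "box" ([left, top, right, bottom] in pixels, round what is visible of it).
- landmark_of(camera, name): "position" ([row, column] in pixels: a listed point, or the origin of a listed thing).
The state is a dict: "time_s": time; "qpos": joint angles; "joint_velocities": joint speeds; "effort": joint torques, N m; "tool_pos": TCP position; "tool_rot": TCP orientation; "force": force on the tool from outside, world axes, zero at the start; "wrist_torque": the same for the moment, N m; "grip_width": finger opening in m.
Only numpy, scipy, OpenCV 4.12 (cv2) and the standard library are available. Lean on these libraries where they do the work, as an engineer would, in place of code of your own. Each camera call takes 0.05 s, during which the arm holds its last target. There are 200 camera calls.

## Working session

There is one attempt and no reset: what is moved stays moved. The work goes in short steps, Python scripts to look and compute and a tool call to move; the robot and the scene stay as the last step left them, time stands still between calls to the robot, and variables do not carry over. Pictures are saved under pics/ and viewed, about 8 in all and at most 12, crops included, and the job is handed in when it is done.

Besides the shell and the picture viewer there is one more tool, called after "Request:" as name(argument=value, ...), one argument or row to a line, values as JSON. jog_arm: Moves the arm, as the interface text tells. Its arguments: {"type":"object","properties":{"rows":{"type":"array"},"grip_force":{"type":"number"}},"required":["rows"]}

```bash
mkdir -p pics; cat > h.py <<'E'
import numpy as np, cv2
from scipy.spatial.transform import Rotation as R
from cell import status, cams, env, outline_of, landmark_of
def rays(p,uv):
    uv=np.atleast_2d(np.asarray(uv,float)); f=200/np.tan(np.radians(p['vfov'])/2)
    d=(uv-[p['cx'],p['cy']])/f; s=d.copy()
    for _ in range(20): s=d/(1+p['k1']*(s**2).sum(1,keepdims=True))
    return np.c_[s[:,0],-s[:,1],-np.ones(len(s))]
def rot(p):
    a=np.array(p['attitude'],float)
    return a if a.shape==(3,3) else R.from_euler('xyz',a,degrees=True).as_matrix()
def atz(p,uv,z):
    d=rays(p,uv)@rot(p).T; e=np.array(p['eye']); return e+d*((z-e[2])/d[:,2])[:,None]
def cloud(p,D,mask):
    r,c=np.nonzero(mask&(D>0)); return np.array(p['eye'])+(rays(p,np.c_[c,r])*D[r,c][:,None])@rot(p).T
E
python3 - <<'E'
from h import *
print(status.get_obs())
for n in ['scene','top']:
    I,D=cams.read_camera(n); p=cams.camera_params(n); print(n,p)
    cv2.imwrite(f'pics/{n}.png',I[:,:,::-1]); np.savez(f'{n}.npz',I=I,D=D)
    for t in ['audio_box','dock','bar','spool','screwdriver','connector','meter','tin','plug_shell']:
        for o in outline_of(n,t)[:3]:
            C=cloud(p,D,o['pixels'])
            print(t,round(o['conf'],2),o['box'],np.median(C,0).round(3) if len(C) else None, C.max(0).round(3) if len(C) else None)
    for t,z in [('audio_box',0),('dock',0),('dock_mouth',0),('dock_bridge',.047),('bar_pivot',.023),('bar_peg',.065)]:
        for o in landmark_of(n,t)[:3]:
            print('LM',t,round(o['conf'],2),o['position'],atz(p,o['position'][::-1],z)[0].round(4))
E
```

```text
{'time_s': 0.0, 'qpos': array([65.78043834, 18.43979193, -4.01769216, 83.17427485,  1.29605688,
       78.53907257, -3.2607561 ]), 'joint_velocities': array([-0.10315303, -0.00425167,  0.01770379,  0.00449628, -0.03523488,
       -0.02718275, -0.01357109]), 'effort': array([-9.28969166e-04, -4.91285312e+01, -4.04507238e-01, -3.12526023e+01,
       -6.41303463e-02,  4.35921131e-02,  1.64976359e-04]), 'tool_pos': array([ 0.27488787, -0.58879693,  0.40365867]), 'tool_rot': array([ 1.79994026e+02,  1.07830862e-01, -6.49692029e+01]), 'force': array([-0.620562  ,  0.23617714, -0.56850239]), 'wrist_torque': array([ 0.05593222, -0.00739321, -0.04582409]), 'grip_width': 0.08708909486055551}
scene {'vfov': 45.70861118470393, 'cx': 325.7861634681517, 'cy': 194.05281392512683, 'k1': -0.014730134997902773, 'eye': array([ 1.42138964, -0.50177082,  0.82865266]), 'attitude': array([53.32873622, -1.2640727 , 59.55630883])}
audio_box 0.7 [207.7, 204.6, 281.3, 252.5] [ 0.536 -0.196  0.039] [ 0.571 -0.094  0.045]
audio_box 0.58 [106.4, 246.2, 187.1, 296.6] [ 0.569 -0.455  0.041] [ 0.639 -0.362  0.046]
d
[... 2106 characters left out ...]
3.8, 307.2, 143.8] [0.775 0.117 0.021] [0.797 0.255 0.034]
connector 0.41 [278.7, 182.7, 300.8, 223.5] [0.534 0.122 0.032] [0.609 0.16  0.091]
meter 0.75 [204.3, 243.0, 247.1, 272.5] [0.358 0.339 0.033] [0.4   0.422 0.043]
tin 0.49 [381.1, 136.4, 394.5, 158.6] [ 0.738 -0.209  0.044] [ 0.768 -0.183  0.051]
LM audio_box 0.68 [214.4, 380.3] [ 0.5112 -0.189   0.    ]
LM audio_box 0.63 [206.2, 453.4] [ 0.547  -0.4448  0.    ]
LM dock 0.87 [210.8, 259.5] [0.5121 0.2347 0.    ]
LM dock_mouth 0.78 [205.0, 281.6] [0.5346 0.158  0.    ]
LM dock_bridge 0.65 [210.6, 247.6] [0.5102 0.267  0.047 ]
LM bar_pivot 0.68 [181.0, 285.3] [0.6172 0.1456 0.023 ]
LM bar_peg 0.57 [216.8, 295.2] [0.4933 0.1037 0.065 ]
```

```bash
python3 - <<'E'
import cv2,numpy as np
t=cv2.imread('pics/top.png'); cv2.imwrite('pics/top_c.png',cv2.resize(t[110:290,195:515],None,fx=2.5,fy=2.5,interpolation=cv2.INTER_CUBIC))
s=cv2.imread('pics/scene.png'); cv2.imwrite('pics/sc_c.png',cv2.resize(s[115:325,90:490],None,fx=2,fy=2,interpolation=cv2.INTER_CUBIC))
E
```

```text
(no output)
```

View pics/top_c.png

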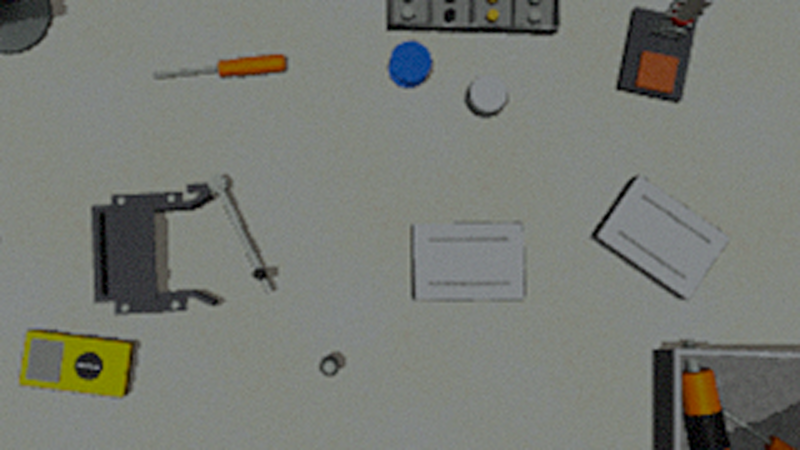

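View pics/sc_c.png

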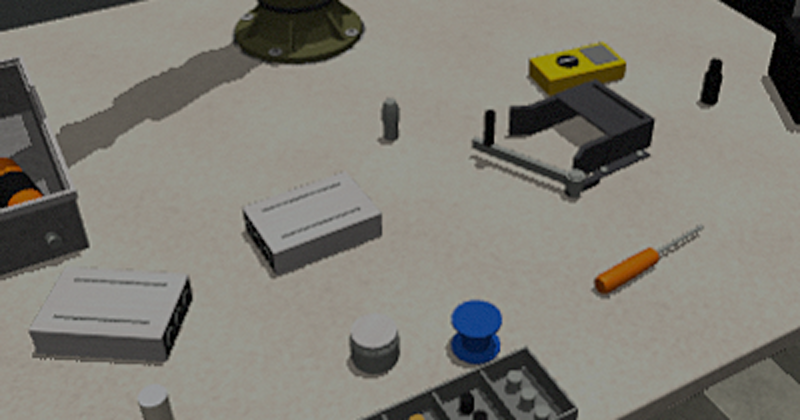

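```bash
python3 - <<'E'
from h import *
d=np.load('top.npz'); I,D=d['I'],d['D']; p=cams.camera_params('top')
V=I.max(2)
def rect(mask,z,name):
    n,l,s,c=cv2.connectedComponentsWithStats(mask.astype(np.uint8)); k=1+np.argmax(s[1:,4])
    r,cc=np.nonzero(l==k); P=atz(p,np.c_[cc,r],z)[:,:2]
    (c0,wh,a)=cv2.minAreaRect((P*1000).astype(np.float32)); print(name,np.round(c0,1),np.round(wh,1),round(a,2), 'mean',(P.mean(0)*1000).round(1),s[k])
    return l==k
print(V[200:225:4,230:262:3]); 
for name,(a,b,c,e) in {'boxA':(192,236,352,414),'boxB':(172,236,425,492)}.items():
    m=np.zeros(V.shape,bool); 
    for th in (150,165):
        m[:]=0; m[a:b,c:e]=V[a:b,c:e]>th; print(V[a:b,c:e].min(),np.median(V[a:b,c:e])); 
        rect(m,.04,name)
Z=np.zeros(V.shape); allm=D>0; C=cloud(p,D,allm); Z[allm]=C[:,2]
m=np.zeros(V.shape,bool); m[175:245,225:285]=V[175:245,225:285]<90
k=rect(m,.05,'dock')
m2=m&(Z>.04); rect(m2,.051,'dock Z>.04')
mb=np.zeros(V.shape,bool); mb[190:212,355:410]=1
m=np.zeros(V.shape,bool); m[192:236,352:414]=(Z>.03)[192:236,352:414]; rect(m,.04,'boxA Z')
for t in ['dock','dock_mouth','dock_bridge','bar_pivot','bar_peg']:pass
E
```

```text
[[141  59   8  54  61  57  55  55  57  79  88]
 [134  54  13  60  63  53  52  50  50  81  87]
 [134  54   0  55  60  50  63  54  55  78  82]
 [136  57   5  58  65  56  61  55  55  72  83]
 [134  57  21  59  54  54  62  62  64  75  82]
 [136  53   5  56  58  58  54  49  60  57  89]
 [133  46   3  60  67  62  58  56  57  63  90]]
42 134.0Traceback (most recent call last):
  File "<stdin>", line 14, in <module>
  File "<stdin>", line 5, in rect
    return _wrapfunc(a, 'argmax', axis=axis, out=out, **kwds)
    return bound(*args, **kwds)
ValueError: attempt to get argmax of an empty sequence
```

Request:
jog_arm(
  rows=[
    [0, 0, 0, 0, 0, 0, -6.5],
    [0, 0, 0, 0, 0, 0, -6.5],
    [0, 0, 0, 0, 0, 0, -6.5],
    [0, 0, 0, 0, 0, 0, -6.5],
    [0, 0, 0, 0, 0, 0, -6.5],
    [0, 0, 0, 0, 0, 0, -6.5],
    [0, 0, 0, 0, 0, 0, -6.5],
    [0, 0, 0, 0, 0, 0, -6.5],
    [0, 0, 0, 0, 0, 0, -6.5],
    [0, 0, 0, 0, 0, 0, -6.5],
    [0, 0, 0, 0, 0, 0, 0],
  ],
)

```text
time_s: 2.52
tool_pos: [0.2748, -0.589, 0.4048]
tool_rot: [180.0, -0.0, 0.2]
force: [0.5, 0.2, -0.7]
grip_width: 0.0875
```

Request:
jog_arm(
  rows=[
    [0, 0.02, -0.034, 0, 0, 0, 0],
    [0, 0.02, -0.034, 0, 0, 0, 0],
    [0, 0.02, -0.034, 0, 0, 0, 0],
    [0, 0.02, -0.034, 0, 0, 0, 0],
    [0, 0.02, -0.034, 0, 0, 0, 0],
    [0, 0.02, -0.034, 0, 0, 0, 0],
    [0, 0.02, -0.034, 0, 0, 0, 0],
    [0, 0.02, -0.034, 0, 0, 0, 0],
    [0, 0.02, -0.034, 0, 0, 0, 0],
    [0, 0.02, -0.034, 0, 0, 0, 0],
    [0, 0.02, -0.034, 0, 0, 0, 0],
    [0, 0, 0, 0, 0, 0, 0],
  ],
)

```text
time_s: 3.52
tool_pos: [0.4986, -0.2057, 0.4056]
tool_rot: [-179.8, -0.2, 0.6]
force: [-0.9, 1.6, 0.1]
grip_width: 0.0871
```

```bash
cat >> h.py <<'E'
def zmap(p,D):
    Z=np.full(D.shape+(3,),np.nan); Z[D>0]=cloud(p,D,D>0); return Z
E
python3 - <<'E'
from h import *
p=cams.camera_params('wrist'); I,D=cams.read_camera('wrist'); print(p,status.get_obs()['tool_pos'],status.get_obs()['tool_rot'])
cv2.imwrite('pics/w1.png',I[:,:,::-1]); np.savez('w1.npz',I=I,D=D,p=p)
for t in ['audio_box','bar','dock']:
    for o in outline_of('wrist',t)[:3]:
        C=cloud(p,D,o['pixels']); print(t,o['conf'],o['box'],np.median(C,0).round(3))
E
```

```text
{'vfov': 69.84122802982442, 'cx': 315.3541202974411, 'cy': 200.59030763926634, 'k1': 0.008984004555623861, 'eye': array([ 0.49821311, -0.13267656,  0.38536859]), 'attitude': array([-15.12965748,  -0.18461174,   0.66849978])} [ 0.49694387 -0.20966343  0.40528757] [-1.79925601e+02 -9.81242539e-02  3.82026472e-01]
audio_box 0.84 [326.2, 285.0, 392.1, 311.9] [ 0.558 -0.377  0.026]
audio_box 0.56 [279.4, 102.2, 368.3, 227.3] [ 0.513 -0.181  0.04 ]
```

View pics/w1.png

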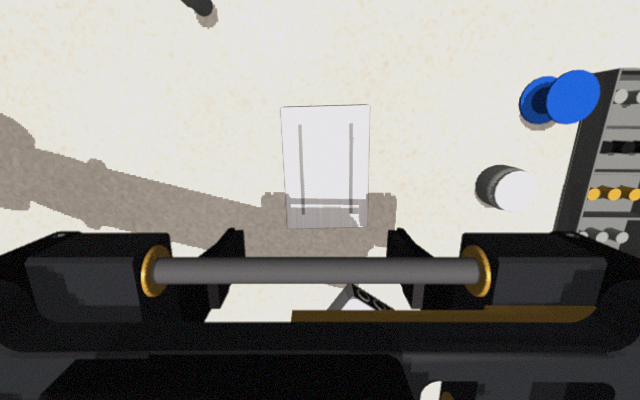

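Request:
jog_arm(
  rows=[
    [0, 0, -0.035, 0, 0, 0, 0],
    [0, 0, -0.035, 0, 0, 0, 0],
    [0, 0, -0.035, 0, 0, 0, 0],
    [0, 0, -0.035, 0, 0, 0, 0],
    [0, 0, -0.035, 0, 0, 0, 0],
    [0, 0, -0.035, 0, 0, 0, 0],
    [0, 0, -0.035, 0, 0, 0, 0],
    [0, 0, 0, 0, 0, 0, 0],
    [0, 0, 0, 0, 0, 0, 0],
  ],
)

```text
time_s: 4.47
tool_pos: [0.4945, 0.0306, 0.405]
tool_rot: [180.0, -0.0, 0.1]
force: [-0.5, -1.4, -0.7]
grip_width: 0.087
```

```bash
python3 - <<'E'
from h import *
d=np.load('w1.npz',allow_pickle=True); p=d['p'].item(); Z=zmap(p,d['D'])
m=(Z[...,2]>.03)&(Z[...,2]<.05); m[:95]=0; m[235:]=0; m[:,:270]=0; m[:,380:]=0
r,c=np.nonzero(m); P=atz(p,np.c_[c,r],.04)[:,:2]*1000; print('box',cv2.minAreaRect(P.astype(np.float32)),P.mean(0), np.nanmedian(Z[m][:,2]))
print(atz(p,[[281,106],[369,104],[369,227],[286,228]],.04).round(4))
p=cams.camera_params('wrist'); I,D=cams.read_camera('wrist'); print(p['eye'],p['attitude'],status.get_obs()['tool_pos'])
cv2.imwrite('pics/w2.png',I[:,:,::-1]); np.savez('w2.npz',I=I,D=D,p=p)
for t,z in [('dock',0),('dock_mouth',0),('dock_bridge',.047),('bar_pivot',.023),('bar_peg',.065)]:
    for o in landmark_of('wrist',t)[:2]: print('LM',t,round(o['conf'],2),o['position'],atz(p,o['position'][::-1],z)[0].round(4))
E
```

```text
box ((512.903076171875, -186.83863830566406), (103.20614624023438, 149.36671447753906), 2.2531721591949463) [ 512.76925993 -182.66406222] 0.03954775556009213
[[ 0.4598 -0.1143  0.04  ]
 [ 0.5604 -0.1109  0.04  ]
 [ 0.5695 -0.2603  0.04  ]
 [ 0.4632 -0.2628  0.04  ]]
[0.494731   0.10356689 0.38445824] [-1.53926910e+01  2.13480988e-03  1.56007127e-01] [0.49470069 0.02877772 0.40475466]
LM bar_pivot 0.8 [69.4, 415.5] [0.6106 0.1621 0.023 ]
LM bar_peg 0.94 [130.7, 308.4] [0.4872 0.0941 0.065 ]
```

View pics/w2.png

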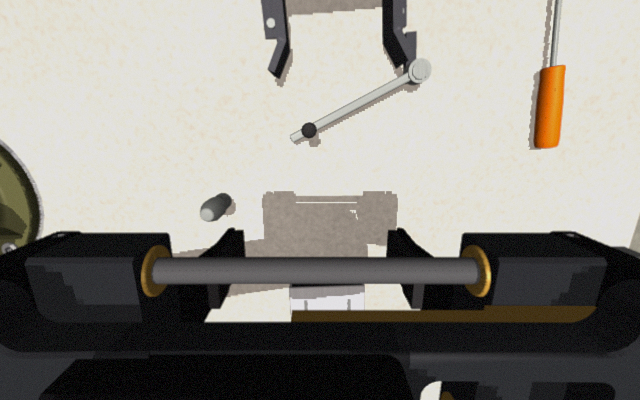

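Request:
jog_arm(
  rows=[
    [0, 0, -0.035, 0, 0, 0, 0],
    [0, 0, -0.035, 0, 0, 0, 0],
    [0, 0, -0.035, 0, 0, 0, 0],
    [0, 0, -0.025, 0, 0, 0, 0],
    [0, 0, 0, 0, 0, 0, 0],
    [0, 0, 0, 0, 0, 0, 0],
  ],
)

```text
time_s: 5.27
tool_pos: [0.4945, 0.161, 0.4046]
tool_rot: [-180.0, 0.0, 0.2]
force: [-0.4, -1.0, -0.1]
grip_width: 0.0872
```

```bash
python3 - <<'E'
from h import *
p=cams.camera_params('wrist'); I,D=cams.read_camera('wrist'); print(p['eye'],p['attitude'],status.get_obs()['tool_pos'])
cv2.imwrite('pics/w3.png',I[:,:,::-1]); np.savez('w3.npz',I=I,D=D,p=p)
for t,z in [('dock',0),('dock_mouth',0),('dock_bridge',.047),('bar_pivot',.023),('bar_peg',.065)]:
    for o in landmark_of('wrist',t)[:2]: print('LM',t,round(o['conf'],2),o['position'],atz(p,o['position'][::-1],z)[0].round(4))
E
```

```text
[0.4945442  0.23393641 0.38419932] [-15.34223685   0.04876297   0.25511162] [0.49486948 0.15939877 0.40450459]
LM dock 0.84 [121.1, 334.0] [0.5183 0.2351 0.    ]
LM dock_bridge 0.78 [89.6, 328.9] [0.509  0.2683 0.047 ]
LM dock_bridge 0.17 [174.5, 519.8] [0.7367 0.1746 0.047 ]
LM bar_pivot 0.56 [182.1, 406.3] [0.6113 0.16   0.023 ]
LM bar_peg 0.68 [240.8, 309.7] [0.4881 0.0962 0.065 ]
LM bar_peg 0.26 [116.9, 333.7] [0.5139 0.2392 0.065 ]
```

View pics/w3.png

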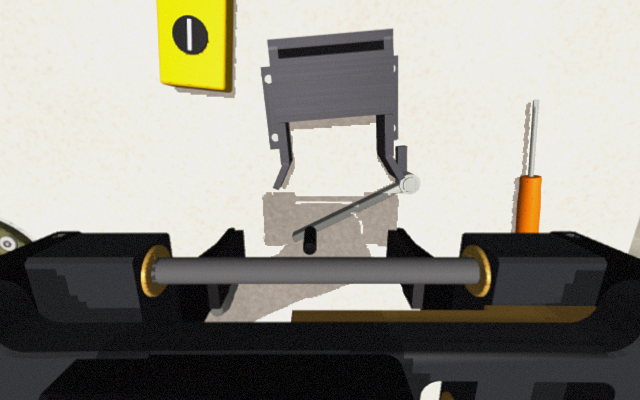

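```bash
python3 - <<'E'
from h import *
from scipy.optimize import minimize
d=np.load('w3.npz',allow_pickle=True); p=d['p'].item(); I=d['I']; Z=zmap(p,d['D'])
m=(Z[...,2]>.042)&(Z[...,2]<.06)&(I.max(2)<110); m[225:]=0; m[:,:255]=0; m[:,415:]=0
print(m.sum(), np.nanmedian(Z[m][:,2]))
r,c=np.nonzero(m); P=atz(p,np.c_[c,r],.0505)[:,:2]
n,l,s,_=cv2.connectedComponentsWithStats(m.astype(np.uint8)); print(s)
# raster occupancy 1mm
g0=np.array([.38,.12]); S=260
gx,gy=np.meshgrid(np.arange(S),np.arange(S),indexing='ij'); G=np.c_[gx.ravel(),gy.ravel()]/1000+g0
from scipy.spatial import cKDTree
occ=(cKDTree(P).query(G)[0]<.0012).astype(np.float32).reshape(S,S)
# projecting all pixels: bridge 
polys=[[(-45,56),(87,56),(87,66),(-45,66)],[(2.5,-66),(67.5,-66),(67.5,66),(2.5,66)],[(-75,72),(-45,56),(-45,66),(-75,82)],[(77,-66),(87,-66),(87,66),(77,66)]]
polys+=[[(x,-y) for x,y in q] for q in polys[:1]+polys[2:3]]
def tmpl(v):
    a=np.radians(v[2]); M=np.array([[np.cos(a),-np.sin(a)],[np.sin(a),np.cos(a)]]); T=np.zeros((S,S),np.uint8)
    for q in polys:
        w=(np.array(q)@M.T)+v[:2]-g0*1000
        cv2.fillPoly(T,[np.round(w[:,::-1]*16).astype(np.int32)],1,shift=4)
    return T
occb=cv2.GaussianBlur(occ,(0,0),1.5)
def cost(v):
    T=cv2.GaussianBlur(tmpl(v).astype(np.float32),(0,0),1.5); return ((T-occb)**2).sum()
best=min(((cost((x,y,a)),x,y,a) for x in range(500,530,4) for y in range(220,252,4) for a in range(90,108,2)))
o=minimize(cost,best[1:],method='Nelder-Mead',options=dict(initial_simplex=[np.array(best[1:])+e for e in ([0,0,0],[3,0,0],[0,3,0],[0,0,2])]))
print(best,o.x,o.fun,occ.sum())
T=tmpl(o.x); vis=np.dstack([T*120,occ*255,T*0]).astype(np.uint8)
cv2.imwrite('pics/fit.png',cv2.resize(vis,None,fx=2,fy=2,interpolation=0))
x,y,a=o.x;a=np.radians(a);M=np.array([[np.cos(a),-np.sin(a)],[np.sin(a),np.cos(a)]])
for nme,q in dict(pivot=(-84,-90),pegshut=(-84,50),mouth=(-75,0)).items(): print(nme,M@q+[x,y])
for f,uvs in (('w2',dict(pivot=((420,70),.036),peg=((309,129.5),.086))),('w3',dict(pivot=((410,183),.036),))):
    q=np.load(f+'.npz',allow_pickle=True)['p'].item()
    for k,(uv,z) in uvs.items(): print(f,k,atz(q,uv,z).round(4))
E
```

```text
8313 0.05028028679862456
[[     0      0    640    400 247687]
 [   268     29    136    160   8248]
 [   308     61      1      1      1]
 [   314     60      1      1      1]
 [   301     68      1      1      1]
 [   271     72      1      1      1]
 [   303     72      1      2      2]
 [   319     73      1      1      1]
 [   321     73      1      1      1]
 [   286     74      1      1      1]
 [   284     77      2      2      2]
 [   297     76      2      3      3]
 [   301     77      1      1      1]
 [   303     76      1      1      1]
 [   307     76      1      1      1]
 [   300     87      3      6      7]
 [   304     88      4      3      5]
 [   304     90      1      1      1]
 [   313     91      1      1      1]
 [   273     93      1      1      1]
 [   284     92      1      2      2]
 [   273     95      1      2      2]
 [   276     95      1      1      1]
 [   322     97      1      1      1]
 [   303     98      1      1      1]
 [   302     99      4      2      4]
 [   311     99      1      1      1]
 [   317     98      1      1      1]
 [   288    100      2      2      3]
 [   291    101      1      1      1]
 [   295    100      4      1      4]
 [   295    103      1      1      1]
 [   298    106      5      2      6]
 [   276    110      2      2      2]
 [   284    110      2      1      2]
 [   299    110      1      1      1]]
(np.float32(505.663), 516, 236, 94) [515.81987596 235.43746735  94.47620449] 386.94927978515625 11698.0
pivot [612.10114588 158.71773675]
pegshut [472.52816931 147.79142844]
mouth [521.67325541 160.6662299 ]
w2 pivot [[0.6116 0.1594 0.036 ]]
w2 peg [[0.4883 0.0959 0.086 ]]
w3 pivot [[0.6117 0.1615 0.036 ]]
```

View pics/fit.png

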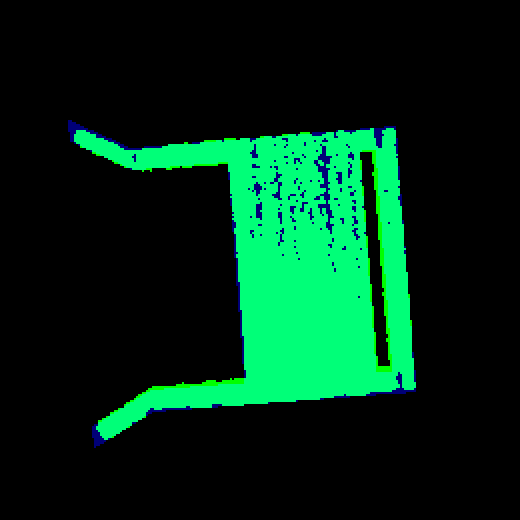

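Request:
jog_arm(
  rows=[
    [0.54, -0.003, 0.033, 0, 0, 0, 0],
    [0.54, -0.003, 0.032, 0, 0, 0, 0],
    [0.54, 0, 0, 0, 0, 0, 7],
    [0.54, 0, 0, 0, 0, 0, 7],
    [0.54, 0, 0, 0, 0, 0, 7],
    [0.54, 0, 0, 0, 0, 0, 7],
    [0.54, 0, 0, 0, 0, 0, 7],
    [0.54, 0, 0, 0, 0, 0, 7],
    [0.54, 0, 0, 0, 0, 0, 7],
    [0.54, 0, 0, 0, 0, 0, 7],
    [0.54, 0, 0, 0, 0, 0, 7],
    [0.54, 0, 0, 0, 0, 0, 0],
  ],
)

```text
time_s: 6.57
tool_pos: [0.4887, 0.0943, 0.4047]
tool_rot: [180.0, -0.0, -63.2]
force: [0.9, 0.1, 0.6]
grip_width: 0.0402
```

```bash
python3 - <<'E'
from h import *
o=status.get_obs();print(o['tool_pos'],o['tool_rot'],o['grip_width'],o['qpos'].round(1))
for n in ('scene',):
    I,D=cams.read_camera(n);p=cams.camera_params(n)
    for l in landmark_of(n,'bar_peg')[:2]: print(l['conf'],atz(p,l['position'][::-1],.065))
E
```

```text
[0.48869479 0.09429619 0.4047455 ] [ 1.79995484e+02 -2.10765443e-02 -6.32358351e+01] 0.040225095551835545 [ 30.2   1.8 -44.5 102.9   1.3  75.8 -77.9]
0.65 [[0.47799672 0.10374674 0.065     ]]
```

Request:
jog_arm(
  rows=[
    [0.54, 0, 0, 0.034, 0, 0, 0],
    [0.54, 0, 0, 0.034, 0, 0, 0],
    [0.54, 0, 0, 0.034, 0, 0, 0],
    [0.54, 0, 0, 0.033, 0, 0, 0],
    [0.54, 0, 0, 0.033, 0, 0, 0],
    [0.54, 0, 0, 0, 0, 0, 0],
    [0.54, 0, 0, 0, 0, 0, 0],
  ],
)

```text
time_s: 7.25
tool_pos: [0.488, 0.0948, 0.2359]
tool_rot: [179.8, 0.1, -62.9]
force: [0.5, -0.9, 0.5]
grip_width: 0.0399
```

```bash
python3 - <<'E'
from h import *
I,D=cams.read_camera('wrist'); cv2.imwrite('pics/w4.png',I[:,:,::-1])
o=status.get_obs(); piv=np.array([.612,.159])
# arc in tool axes: start at current pose; step k deg of world yaw per row; tool frame const per-row shift
x0=o['tool_pos'][:2]; y0=o['tool_rot'][2]; r=x0-piv; print(np.hypot(*r),np.degrees(np.arctan2(r[1],r[0])),y0)
k=np.radians(6); 
R2=lambda a:np.array([[np.cos(a),-np.sin(a)],[np.sin(a),np.cos(a)]])
dw=R2(k)@r-r; a=np.radians(y0); print('tool shift',dw@[np.cos(a),np.sin(a)], dw@[np.sin(a),-np.cos(a)])
E
```

```text
0.13848446322572266 -152.57908551489712 -62.88659795452975
tool shift 0.01447128799793165 -0.0008363129676793612
```

View pics/w4.png

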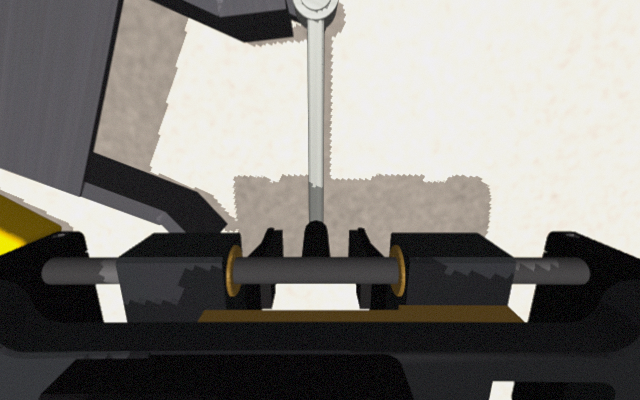

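Request:
jog_arm(
  rows=[
    [0.54, 0.0097, -0.0003, 0, 0, 0, -4],
    [0.54, 0.0097, -0.0003, 0, 0, 0, -4],
    [0.54, 0.0097, -0.0003, 0, 0, 0, -4],
    [0.54, 0.0097, -0.0003, 0, 0, 0, -4],
    [0.54, 0.0097, -0.0003, 0, 0, 0, -4],
    [0.54, 0.0097, -0.0003, 0, 0, 0, -4],
    [0.54, 0.0097, -0.0003, 0, 0, 0, -4],
    [0.54, 0.0097, -0.0003, 0, 0, 0, -4],
    [0.54, 0.0097, -0.0003, 0, 0, 0, -4],
    [0.54, 0.0097, -0.0003, 0, 0, 0, -4],
    [0.54, 0.0097, -0.0003, 0, 0, 0, -4],
    [0.54, 0, 0, 0, 0, 0, 0],
  ],
)

```text
time_s: 8.3
tool_pos: [0.5696, 0.0252, 0.2399]
tool_rot: [-179.9, -0.3, -19.0]
force: [-0.7, -0.2, 0.4]
grip_width: 0.0398
```

Request:
jog_arm(
  rows=[
    [0.54, 0.0097, -0.0003, 0, 0, 0, -4],
    [0.54, 0.0097, -0.0003, 0, 0, 0, -4],
    [0.54, 0.0097, -0.0003, 0, 0, 0, -4],
    [0.54, 0.0097, -0.0003, 0, 0, 0, -4],
    [0.54, 0.0097, -0.0003, 0, 0, 0, -4],
    [0.54, 0.0097, -0.0003, 0, 0, 0, -4],
    [0.54, 0.0097, -0.0003, 0, 0, 0, -4],
    [0.54, 0.0097, -0.0003, 0, 0, 0, -4],
    [0.54, 0.0097, -0.0003, 0, 0, 0, -4],
    [0.54, 0.0097, -0.0003, 0, 0, 0, -4],
    [0.54, 0, 0, 0, 0, 0, 0],
    [0.54, 0, 0, 0, 0, 0, 0],
  ],
)

```text
time_s: 9.3
tool_pos: [0.6625, 0.028, 0.2384]
tool_rot: [180.0, -0.1, 20.9]
force: [-0.3, 0.1, -0.3]
grip_width: 0.0399
```

```bash
python3 - <<'E'
from h import *
o=status.get_obs();print(o['tool_pos'],o['tool_rot'],o['qpos'].round(1))
for n in ('scene','top'):
    I,D=cams.read_camera(n);p=cams.camera_params(n)
    for l in landmark_of(n,'bar_peg')[:2]: print(l['conf'],atz(p,l['position'][::-1],.065))
E
```

```text
[0.66245423 0.02797574 0.2383792 ] [ 1.79964581e+02 -1.05754063e-01  2.08659586e+01] [ 31.7  36.5 -50.3  90.1  29.7  67.5  -3.7]
0.72 [[0.64121091 0.03635685 0.065     ]]
0.42 [[0.5054208  0.22276841 0.065     ]]
```

Request:
jog_arm(
  rows=[
    [0.54, 0, 0, -0.033, 0, 0, 0],
    [0.54, 0, 0, -0.033, 0, 0, 0],
    [0.54, 0, 0, -0.033, 0, 0, 0],
    [0.31, 0, 0, -0.033, 0, 0, 6.2],
    [0.31, 0, 0, -0.033, 0, 0, 6.2],
    [0.31, 0, 0, 0, 0, 0, 6.2],
    [0.31, 0, 0, 0, 0, 0, 0],
  ],
)

```text
time_s: 10.08
tool_pos: [0.6621, 0.0283, 0.4049]
tool_rot: [179.9, -0.3, 2.2]
force: [-0.4, -0.1, -0.3]
grip_width: 0.0567
```

Request:
jog_arm(
  rows=[
    [0.31, -0.0158, 0.0324, 0, 0, 0, 0],
    [0.31, -0.0158, 0.0324, 0, 0, 0, 0],
    [0.31, -0.0158, 0.0324, 0, 0, 0, 0],
    [0.31, -0.0158, 0.0324, 0, 0, 0, 0],
    [0.31, -0.0158, 0.0324, 0, 0, 0, 0],
    [0.31, -0.0158, 0.0324, 0, 0, 0, 0],
    [0.31, -0.0158, 0.0324, 0, 0, 0, 0],
    [0.31, -0.0158, 0.0324, 0, 0, 0, 0],
    [0.31, -0.0158, 0.0324, 0, 0, 0, 0],
    [0.31, -0.0158, 0.0324, 0, 0, 0, 0],
    [0.31, 0, 0, 0, 0, 0, 0],
    [0.31, 0, 0, 0, 0, 0, 0],
  ],
)

```text
time_s: 11.08
tool_pos: [0.5157, -0.3058, 0.3999]
tool_rot: [-179.9, 0.2, 2.2]
force: [-0.3, 0.2, 0.9]
grip_width: 0.06
```

```bash
cat >> h.py <<'E'
def boxpose(win=None,f=None):
    """box from the wrist camera: its top at 40 mm, clear of the gripper"""
    o=status.get_obs(); p=cams.camera_params('wrist'); I,D=cams.read_camera('wrist')
    if f: cv2.imwrite(f,I[:,:,::-1])
    Z=zmap(p,D); m=((Z[...,2]>.03)&(Z[...,2]<.048)); m[228:]=0
    m&=(I.min(2)>110)
    n,l,s,_=cv2.connectedComponentsWithStats(m.astype(np.uint8)); k=1+np.argmax(s[1:,4]); m=l==k
    r,c=np.nonzero(m); P=(atz(p,np.c_[c,r],.04)[:,:2]*1000).astype(np.float32)
    print('tool',o['tool_pos'].round(4),o['tool_rot'].round(2),'F',o['force'].round(1)); print('box',s[k],cv2.minAreaRect(P))
    return I,D,p,P
E
python3 - <<'E'
from h import *
boxpose(f='pics/w5.png')
E
```

```text
tool [ 0.5157 -0.3058  0.3999] [-179.94    0.18    2.19] F [-0.3  0.2  0.9]
box [  269     1    99   148 13858] ((512.836669921875, -187.51449584960938), (103.14137268066406, 149.0399932861328), 2.258624315261841)
```

Request:
jog_arm(
  rows=[
    [0.31, 0, 0, 0.033, 0, 0, 0],
    [0.31, 0, 0, 0.033, 0, 0, 0],
    [0.31, 0, 0, 0.033, 0, 0, 0],
    [0.31, 0, 0, 0.033, 0, 0, 0],
    [0.31, 0, 0, 0.033, 0, 0, 0],
    [0.31, 0, 0, 0.033, 0, 0, 0],
    [0.31, 0, 0, 0, 0, 0, 0],
    [0.31, 0, 0, 0, 0, 0, 0],
  ],
)

```text
time_s: 11.8
tool_pos: [0.5179, -0.3004, 0.2024]
tool_rot: [-179.8, 0.2, 2.6]
force: [0.3, 0.1, 0.5]
grip_width: 0.0599
```

```bash
cat > plan.py <<'E'
from h import *
from scipy.interpolate import CubicHermiteSpline as H
OFF=.0845
def plan(b0,a0,b1,a1,step=.008,n=12):
    b0,b1=np.array(b0),np.array(b1); L=np.hypot(*(b1-b0)); u=lambda a:np.array([np.cos(np.radians(a)),np.sin(np.radians(a))])
    h=H([0,L],[b0,b1],[u(a0),u(a1)]); N=int(np.ceil(L/step)); t=np.linspace(0,L,N+1)
    B=h(t); dB=h(t,1); A=np.degrees(np.arctan2(dB[:,1],dB[:,0])); A[0]=a0
    T=B-OFF*np.c_[np.cos(np.radians(A)),np.sin(np.radians(A))]; Y=A-90
    o=status.get_obs(); T=np.r_[[o['tool_pos'][:2]],T]; Y=np.r_[o['tool_rot'][2],Y]
    print('now',o['tool_pos'],o['tool_rot'],N)
    for k in range(len(Y)-1):
        a=np.radians(Y[k]); d=T[k+1]-T[k]
        print(k,'x %.4f y %.4f turn %.2f'%(d@[np.cos(a),np.sin(a)],d@[np.sin(a),-np.cos(a)],-(Y[k+1]-Y[k])), (B[max(k-1,0)]).round(3) if k%6==0 else '')
E
python3 - <<'E'
from plan import *
plan((.5128,-.1875),92.26,(.5284,.0759),94.5)
E
```

```text
now [ 0.51785254 -0.30035063  0.2023808 ] [-1.79797603e+02  1.67592773e-01  2.64960111e+00] 33
0 x -0.0004 y -0.0285 turn 0.39 [ 0.513 -0.188]
1 x -0.0016 y -0.0080 turn 1.12 
2 x -0.0015 y -0.0080 turn 1.05 
3 x -0.0014 y -0.0080 turn 0.98 
4 x -0.0013 y -0.0080 turn 0.90 
5 x -0.0012 y -0.0080 turn 0.83 
6 x -0.0011 y -0.0080 turn 0.75 [ 0.513 -0.148]
7 x -0.0009 y -0.0080 turn 0.68 
8 x -0.0008 y -0.0080 turn 0.60 
9 x -0.0007 y -0.0080 turn 0.53 
10 x -0.0006 y -0.0080 turn 0.45 
11 x -0.0005 y -0.0080 turn 0.38 
12 x -0.0004 y -0.0080 turn 0.30 [ 0.517 -0.1  ]
13 x -0.0003 y -0.0080 turn 0.23 
14 x -0.0002 y -0.0080 turn 0.15 
15 x -0.0001 y -0.0080 turn 0.08 
16 x -0.0000 y -0.0080 turn 0.01 
17 x 0.0001 y -0.0080 turn -0.07 
18 x 0.0002 y -0.0080 turn -0.14 [ 0.522 -0.052]
19 x 0.0003 y -0.0080 turn -0.21 
20 x 0.0004 y -0.0080 turn -0.29 
21 x 0.0005 y -0.0080 turn -0.36 
22 x 0.0006 y -0.0080 turn -0.44 
23 x 0.0007 y -0.0080 turn -0.51 
24 x 0.0008 y -0.0080 turn -0.59 [ 0.527 -0.004]
25 x 0.0009 y -0.0080 turn -0.66 
26 x 0.0010 y -0.0080 turn -0.74 
27 x 0.0011 y -0.0080 turn -0.81 
28 x 0.0013 y -0.0080 turn -0.89 
29 x 0.0014 y -0.0080 turn -0.96 
30 x 0.0015 y -0.0080 turn -1.04 [0.53  0.044]
31 x 0.0016 y -0.0080 turn -1.11 
32 x 0.0017 y -0.0080 turn -1.19 
33 x 0.0018 y -0.0080 turn -1.26
```

Request:
jog_arm(
  rows=[
    [0.31, 0, -0.01, 0, 0, 0, 0.4],
    [0.31, 0, -0.01, 0, 0, 0, 0],
    [0.31, 0, -0.0085, 0, 0, 0, 0],
    [0.31, -0.0016, -0.008, 0, 0, 0, 1.1],
    [0.31, -0.0015, -0.008, 0, 0, 0, 1.05],
    [0.31, -0.0014, -0.008, 0, 0, 0, 1.0],
    [0.31, -0.0013, -0.008, 0, 0, 0, 0.9],
    [0.31, -0.0012, -0.008, 0, 0, 0, 0.8],
    [0.31, -0.0011, -0.008, 0, 0, 0, 0.75],
    [0.31, -0.0009, -0.008, 0, 0, 0, 0.7],
    [0.31, 0, 0, 0, 0, 0, 0],
    [0.31, 0, 0, 0, 0, 0, 0],
  ],
)

```text
time_s: 12.8
tool_pos: [0.5094, -0.2175, 0.2054]
tool_rot: [179.9, -0.1, -4.2]
force: [-0.7, -0.8, 0.0]
grip_width: 0.0599
```

```bash
python3 - <<'E'
from h import *
I,D,p,P=boxpose(f='pics/w6.png')
E
```

```text
tool [ 0.5094 -0.2175  0.2054] [ 1.7988e+02 -1.4000e-01 -4.1900e+00] F [-0.7 -0.8  0. ]
box [  193     0   234   228 48075] ((512.5374145507812, -146.5207061767578), (105.87228393554688, 102.43925476074219), 85.8841781616211)
```

View pics/w6.png

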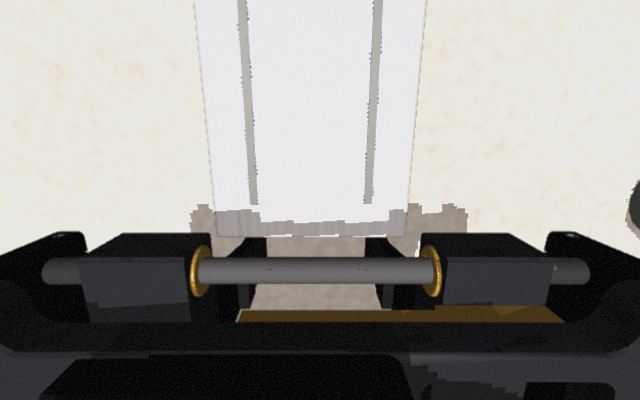

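```bash
python3 - <<'E'
from plan import *
p=cams.camera_params('wrist'); print(atz(p,[[220,236],[405,236]],.04))
plan((.5135,-.1332),85.9,(.5284,.0759),94.5)
E
```

```text
[[ 0.45941642 -0.20073811  0.04      ]
 [ 0.55921165 -0.20799242  0.04      ]]
now [ 0.50930938 -0.21765751  0.20498924] [ 1.79931000e+02 -1.11979627e-01 -4.22086651e+00] 27
0 x -0.0019 y -0.0000 turn -0.12 [ 0.514 -0.133]
1 x -0.0008 y -0.0078 turn 0.59 
2 x -0.0007 y -0.0078 turn 0.52 
3 x -0.0006 y -0.0078 turn 0.45 
4 x -0.0005 y -0.0078 turn 0.38 
5 x -0.0004 y -0.0078 turn 0.31 
6 x -0.0003 y -0.0078 turn 0.24 [ 0.517 -0.094]
7 x -0.0002 y -0.0078 turn 0.17 
8 x -0.0001 y -0.0078 turn 0.10 
9 x -0.0000 y -0.0078 turn 0.03 
10 x 0.0001 y -0.0078 turn -0.04 
11 x 0.0001 y -0.0078 turn -0.11 
12 x 0.0002 y -0.0078 turn -0.18 [ 0.523 -0.048]
13 x 0.0003 y -0.0078 turn -0.25 
14 x 0.0004 y -0.0078 turn -0.32 
15 x 0.0005 y -0.0078 turn -0.39 
16 x 0.0006 y -0.0078 turn -0.46 
17 x 0.0007 y -0.0078 turn -0.53 
18 x 0.0008 y -0.0078 turn -0.60 [ 0.527 -0.002]
19 x 0.0009 y -0.0078 turn -0.67 
20 x 0.0010 y -0.0078 turn -0.74 
21 x 0.0011 y -0.0078 turn -0.81 
22 x 0.0012 y -0.0078 turn -0.88 
23 x 0.0013 y -0.0078 turn -0.95 
24 x 0.0014 y -0.0078 turn -1.02 [0.53  0.045]
25 x 0.0015 y -0.0078 turn -1.09 
26 x 0.0016 y -0.0078 turn -1.16 
27 x 0.0017 y -0.0078 turn -1.23
```

Request:
jog_arm(
  rows=[
    [0.31, -0.0008, -0.008, 0, 0, 0, 0.5],
    [0.31, -0.0007, -0.008, 0, 0, 0, 0.5],
    [0.31, -0.0006, -0.008, 0, 0, 0, 0.45],
    [0.31, -0.0005, -0.008, 0, 0, 0, 0.4],
    [0.31, -0.0004, -0.008, 0, 0, 0, 0.3],
    [0.31, -0.0003, -0.008, 0, 0, 0, 0.25],
    [0.31, -0.0002, -0.008, 0, 0, 0, 0.2],
    [0.31, -0.0001, -0.008, 0, 0, 0, 0.1],
    [0.31, 0, -0.008, 0, 0, 0, 0],
    [0.31, 0, -0.008, 0, 0, 0, 0],
    [0.31, 0.0001, -0.008, 0, 0, 0, -0.1],
    [0.31, 0, 0, 0, 0, 0, 0],
  ],
)

```text
time_s: 13.85
tool_pos: [0.5152, -0.1303, 0.2047]
tool_rot: [179.9, -0.1, -6.8]
force: [0.8, -1.9, 2.3]
grip_width: 0.0599
```

```bash
cat >> h.py <<'E'
DK=np.array([.5158,.2354,94.48])
def report(P,off=.0845):
    """box pose from visible top: axis from rect, along-position from the tool; in dock frame"""
    (c,wh,a)=cv2.minAreaRect(P); a=a if a>45 else a+90
    o=status.get_obs(); u=np.array([np.cos(np.radians(a)),np.sin(np.radians(a))]); c=np.array(c)/1000
    b=c+u*((o['tool_pos'][:2]-c)@u+off); t=np.radians(DK[2]); X=np.array([np.cos(t),np.sin(t)]); Y=np.array([-X[1],X[0]]); d=b-DK[:2]
    lat=(o['tool_pos'][:2]-b)@[-u[1],u[0]]
    print('box world',b.round(4),'yaw %.2f'%a,'dock xy %.4f %.4f dyaw %.2f'%(d@X,d@Y,a-DK[2]),'tool lat off %.4f'%lat); return b,a
E
python3 - <<'E'
from plan import *
I,D,p,P=boxpose(); b,a=report(P)
plan(b,a,(.5284,.0759),94.5)
E
```

```text
tool [ 0.5152 -0.1303  0.2047] [ 1.7988e+02 -1.0000e-01 -6.8400e+00] F [ 0.8 -1.9  2.3]
box [  193     0   235   228 48300] ((521.7147827148438, -59.58654022216797), (105.35806274414062, 102.42326354980469), 83.26313018798828)
box world [ 0.5233 -0.0464] yaw 83.26 dock xy -0.2815 0.0146 dyaw -11.22 tool lat off -0.0018
now [ 0.51514175 -0.13048169  0.20447334] [ 1.79936486e+02 -9.08375469e-02 -6.86517116e+00] 16
0 x -0.0018 y 0.0000 turn -0.13 [ 0.523 -0.046]
1 x 0.0004 y -0.0077 turn -0.26 
2 x 0.0004 y -0.0077 turn -0.32 
3 x 0.0005 y -0.0077 turn -0.37 
4 x 0.0006 y -0.0077 turn -0.43 
5 x 0.0007 y -0.0077 turn -0.49 
6 x 0.0008 y -0.0077 turn -0.55 [ 0.527 -0.008]
7 x 0.0009 y -0.0077 turn -0.61 
8 x 0.0009 y -0.0077 turn -0.67 
9 x 0.0010 y -0.0077 turn -0.73 
10 x 0.0011 y -0.0077 turn -0.79 
11 x 0.0012 y -0.0077 turn -0.85 
12 x 0.0013 y -0.0077 turn -0.91 [0.53  0.038]
13 x 0.0014 y -0.0077 turn -0.97 
14 x 0.0015 y -0.0077 turn -1.03 
15 x 0.0015 y -0.0077 turn -1.09 
16 x 0.0016 y -0.0077 turn -1.16
```

Request:
jog_arm(
  rows=[
    [0.31, 0.0004, -0.0077, 0, 0, 0, -0.3],
    [0.31, 0.0004, -0.0077, 0, 0, 0, -0.3],
    [0.31, 0.0005, -0.0077, 0, 0, 0, -0.4],
    [0.31, 0.0006, -0.0077, 0, 0, 0, -0.4],
    [0.31, 0.0007, -0.0077, 0, 0, 0, -0.5],
    [0.31, 0.0008, -0.0077, 0, 0, 0, -0.55],
    [0.31, 0.0009, -0.0077, 0, 0, 0, -0.6],
    [0.31, 0.0009, -0.0077, 0, 0, 0, -0.7],
    [0.31, 0.001, -0.0077, 0, 0, 0, -0.75],
    [0.31, 0.0011, -0.0077, 0, 0, 0, -0.8],
    [0.31, 0.0012, -0.0077, 0, 0, 0, -0.85],
    [0.31, 0, 0, 0, 0, 0, 0],
  ],
)

```text
time_s: 14.9
tool_pos: [0.5306, -0.0465, 0.2043]
tool_rot: [179.9, -0.1, -0.7]
force: [1.2, -3.5, 2.2]
grip_width: 0.06
```

```bash
python3 - <<'E'
from plan import *
I,D,p,P=boxpose(); b,a=report(P)
plan(b,a,(.5284,.0759),94.5)
E
```

```text
tool [ 0.5306 -0.0465  0.2043] [ 1.7994e+02 -7.0000e-02 -6.8000e-01] F [ 1.2 -3.5  2.2]
box [  193     0   235   228 48446] ((529.5426025390625, 24.68365478515625), (105.0811538696289, 102.47813415527344), 89.43614196777344)
box world [0.5297 0.0379] yaw 89.44 dock xy -0.1980 0.0016 dyaw -5.04 tool lat off -0.0016
now [ 0.53043573 -0.04665348  0.2040685 ] [ 1.79974275e+02 -5.62881735e-02 -7.14025827e-01] 5
0 x -0.0016 y 0.0000 turn -0.15 [0.53  0.038]
1 x 0.0014 y -0.0076 turn -0.96 
2 x 0.0014 y -0.0076 turn -0.99 
3 x 0.0014 y -0.0076 turn -1.01 
4 x 0.0015 y -0.0076 turn -1.04 
5 x 0.0015 y -0.0076 turn -1.06
```

Request:
jog_arm(
  rows=[
    [0.31, 0.0014, -0.0076, 0, 0, 0, -1],
    [0.31, 0.0014, -0.0076, 0, 0, 0, -1],
    [0.31, 0.0014, -0.0076, 0, 0, 0, -1],
    [0.31, 0.0015, -0.0076, 0, 0, 0, -1.05],
    [0.31, 0.0015, -0.0076, 0, 0, 0, -1.05],
    [0.31, 0, 0, 0, 0, 0, 0],
  ],
)

```text
time_s: 15.45
tool_pos: [0.5366, -0.008, 0.2039]
tool_rot: [180.0, -0.0, 4.4]
force: [0.9, -1.8, 2.0]
grip_width: 0.0601
```

```bash
python3 - <<'E'
from plan import *
I,D,p,P=boxpose(f='pics/w7.png'); b,a=report(P)
plan(b,a,(.5158,.2364),94.5,step=.01)
E
```

```text
tool [ 0.5366 -0.008   0.2039] [ 1.80e+02 -2.00e-02  4.43e+00] F [ 0.9 -1.8  2. ]
box [  193     0   237   228 48525] ((529.3753051757812, 63.013790130615234), (102.48664855957031, 104.81857299804688), 4.5277323722839355)
box world [0.5283 0.076 ] yaw 94.53 dock xy -0.1599 -0.0001 dyaw 0.05 tool lat off -0.0015
now [ 0.53648187 -0.00809989  0.20373274] [-1.79972317e+02 -1.43800794e-02  4.39123048e+00] 17
0 x -0.0015 y 0.0000 turn -0.14 [0.528 0.076]
1 x -0.0000 y -0.0095 turn 0.02 
2 x -0.0000 y -0.0095 turn 0.01 
3 x -0.0000 y -0.0095 turn 0.01 
4 x -0.0000 y -0.0095 turn 0.01 
5 x -0.0000 y -0.0095 turn 0.01 
6 x -0.0000 y -0.0095 turn 0.01 [0.525 0.123]
7 x -0.0000 y -0.0095 turn 0.01 
8 x -0.0000 y -0.0095 turn 0.00 
9 x -0.0000 y -0.0095 turn 0.00 
10 x 0.0000 y -0.0095 turn -0.00 
11 x 0.0000 y -0.0095 turn -0.00 
12 x 0.0000 y -0.0095 turn -0.00 [0.52 0.18]
13 x 0.0000 y -0.0095 turn -0.01 
14 x 0.0000 y -0.0095 turn -0.01 
15 x 0.0000 y -0.0095 turn -0.01 
16 x 0.0000 y -0.0095 turn -0.01 
17 x 0.0000 y -0.0095 turn -0.01
```

Request:
jog_arm(
  rows=[
    [0.31, 0, -0.002, -0.004, 0, 0, 0],
    [0.31, 0, -0.0095, 0, 0, 0, 0],
    [0.31, 0, -0.0095, 0, 0, 0, 0],
    [0.31, 0, -0.0095, 0, 0, 0, 0],
    [0.31, 0, -0.0095, 0, 0, 0, 0],
    [0.31, 0, -0.0095, 0, 0, 0, 0],
    [0.31, 0, -0.0095, 0, 0, 0, 0],
    [0.31, 0, -0.0095, 0, 0, 0, 0],
    [0.31, 0, -0.0095, 0, 0, 0, 0],
    [0.31, 0, -0.0095, 0, 0, 0, 0],
    [0.31, 0, -0.0095, 0, 0, 0, 0],
    [0.31, 0, 0, 0, 0, 0, 0],
  ],
)

```text
time_s: 16.5
tool_pos: [0.5286, 0.0916, 0.2081]
tool_rot: [-179.9, -0.0, 4.6]
force: [0.7, 0.1, 0.7]
grip_width: 0.0603
```

```bash
python3 - <<'E'
from plan import *
I,D,p,P=boxpose(f='pics/w8.png'); b,a=report(P)
E
```

```text
tool [0.5286 0.0916 0.2081] [-1.7987e+02 -4.0000e-02  4.5600e+00] F [0.7 0.1 0.7]
box [  200     0   229   228 47136] ((522.4381713867188, 163.0810546875), (102.62676239013672, 107.99423217773438), 4.64177942276001)
box world [0.5215 0.1749] yaw 94.64 dock xy -0.0607 -0.0009 dyaw 0.16 tool lat off -0.0005
```

View pics/w8.png

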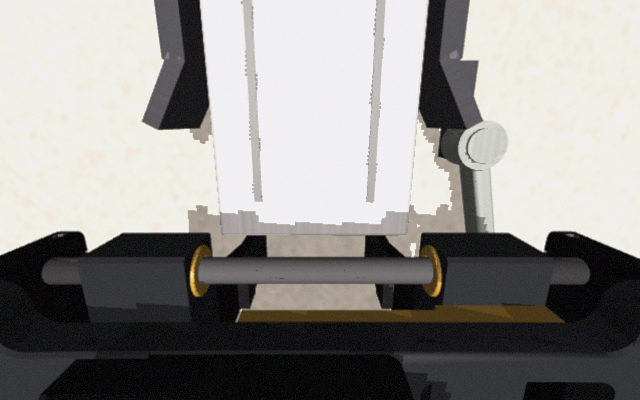

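Request:
jog_arm(
  rows=[
    [0.31, 0, -0.009, 0, 0, 0, 0],
    [0.31, 0, -0.009, 0, 0, 0, 0],
    [0.31, 0, -0.009, 0, 0, 0, 0],
    [0.31, 0, -0.009, 0, 0, 0, 0],
    [0.31, 0, -0.009, 0, 0, 0, 0],
    [0.31, 0, -0.006, 0, 0, 0, 0],
    [0.31, 0, -0.004, 0, 0, 0, 0],
    [0.31, 0, -0.002, 0, 0, 0, 0],
    [0.31, 0, -0.002, 0, 0, 0, 0],
  ],
)

```text
time_s: 17.3
tool_pos: [0.5249, 0.1463, 0.2079]
tool_rot: [179.9, 0.0, 4.3]
force: [0.4, -7.1, 3.6]
grip_width: 0.0603
```

Request:
jog_arm(
  rows=[
    [0.31, 0, -0.002, 0, 0, 0, 0],
    [0.31, 0, -0.002, 0, 0, 0, 0],
  ],
)

```text
time_s: 17.47
tool_pos: [0.5247, 0.1499, 0.208]
tool_rot: [179.9, -0.0, 4.3]
force: [0.2, -7.1, 2.9]
grip_width: 0.06
```

Request:
jog_arm(
  rows=[
    [0.31, 0, -0.002, 0, 0, 0, 0],
    [0.31, 0, 0, 0, 0, 0, 0],
  ],
)

```text
time_s: 17.63
tool_pos: [0.5245, 0.1521, 0.208]
tool_rot: [179.9, -0.0, 4.3]
force: [0.3, -6.2, 1.9]
grip_width: 0.0601
```

```bash
python3 - <<'E'
from plan import *
I,D,p,P=boxpose(f='pics/w9.png'); b,a=report(P)
E
```

```text
tool [0.5245 0.1521 0.208 ] [ 1.7988e+02 -2.0000e-02  4.3100e+00] F [ 0.3 -6.2  1.9]
box [  207    89   212   139 27344] ((519.6136474609375, 204.30868530273438), (102.1832504272461, 70.66570281982422), 4.426125526428223)
box world [0.5171 0.2363] yaw 94.43 dock xy 0.0008 -0.0014 dyaw -0.05 tool lat off -0.0009
```

Request:
jog_arm(
  rows=[
    [0.31, 0, -0.001, 0, 0, 0, 0],
    [0.31, 0, -0.001, 0, 0, 0, 0],
  ],
)

```text
time_s: 17.85
tool_pos: [0.5246, 0.1527, 0.2079]
tool_rot: [179.7, 0.0, 4.3]
force: [-0.7, -10.8, 5.4]
grip_width: 0.0602
```

Request:
jog_arm(
  rows=[
    [0.31, 0, -0.001, 0, 0, 0, 0],
    [0.31, 0, -0.001, 0, 0, 0, 0],
  ],
)

```text
time_s: 18.02
tool_pos: [0.5247, 0.1533, 0.2079]
tool_rot: [179.5, 0.1, 4.2]
force: [0.0, -15.6, 6.5]
grip_width: 0.0599
```

Request:
jog_arm(
  rows=[
    [0.31, 0, 0.01, 0, 0, 0, 0],
    [0.31, 0, 0.015, 0, 0, 0, 0],
    [0.31, 0, 0.015, 0, 0, 0, 0],
    [0.31, 0, 0, -0.033, 0, 0, 0],
    [0.31, 0, 0, -0.033, 0, 0, 0],
    [0.54, 0, 0, -0.033, 0, 0, 0],
    [0.54, 0, 0, -0.033, 0, 0, 0],
    [0.54, 0, 0, -0.033, 0, 0, 0],
    [0.54, 0, 0, 0, 0, 0, -5.5],
    [0.54, 0, 0, 0, 0, 0, -5.5],
    [0.54, 0, 0, 0, 0, 0, -5.5],
    [0.54, 0, 0, 0, 0, 0, 0],
  ],
)

```text
time_s: 19.02
tool_pos: [0.5266, 0.1184, 0.3729]
tool_rot: [-179.9, -0.1, 21.1]
force: [0.0, 0.4, -0.1]
grip_width: 0.0406
```

```bash
python3 - <<'E'
from h import *
o=status.get_obs(); print(o['tool_pos'],o['tool_rot'],o['force'].round(1))
p=cams.camera_params('wrist'); I,D=cams.read_camera('wrist'); cv2.imwrite('pics/w10.png',I[:,:,::-1])
for t,z in [('bar_pivot',.023),('bar_peg',.065)]:
    for l in landmark_of('wrist',t)[:2]: print(t,l['conf'],l['position'],atz(p,l['position'][::-1],z).round(4))
a=np.radians(o['tool_rot'][2]); d=np.array([.6625,.028])-o['tool_pos'][:2]
print('shift',d@[np.cos(a),np.sin(a)],d@[np.sin(a),-np.cos(a)])
I,D=cams.read_camera('scene'); p=cams.camera_params('scene'); cv2.imwrite('pics/s2.png',I[:,:,::-1])
for l in landmark_of('scene','bar_peg')[:2]: print(l['conf'],l['position'],atz(p,l['position'][::-1],.065).round(4))
E
```

```text
[0.52660261 0.11837385 0.37293468] [-1.79899593e+02 -8.15193589e-02  2.10691458e+01] [ 0.   0.4 -0.1]
bar_pivot 0.57 [180.3, 393.9] [[0.6104 0.159  0.023 ]]
shift 0.09432338706440514 0.1331864554149013
0.95 [212.7, 345.7] [[0.6391 0.0368 0.065 ]]
0.73 [285.6, 324.3] [[ 0.827  -0.1366  0.065 ]]
```

Request:
jog_arm(
  rows=[
    [0.37, 0.02, 0.033, 0, 0, 0, 0],
    [0.37, 0.02, 0.033, 0, 0, 0, 0],
    [0.37, 0.02, 0.033, 0, 0, 0, 0],
    [0.37, 0.02, 0.033, 0, 0, 0, 0],
    [0.37, 0, 0, 0.031, 0, 0, 6],
    [0.37, 0, 0, 0.031, 0, 0, 0],
    [0.37, 0, 0, 0.031, 0, 0, 0],
    [0.37, 0, 0, 0, 0, 0, 0],
    [0.37, 0, 0, 0, 0, 0, 0],
  ],
)

```text
time_s: 20.02
tool_pos: [0.648, 0.0224, 0.2783]
tool_rot: [-179.9, 0.2, 14.9]
force: [0.9, -0.2, -0.0]
grip_width: 0.0546
```

```bash
python3 - <<'E'
from h import *
o=status.get_obs(); print(o['tool_pos'],o['tool_rot'])
I,D=cams.read_camera('wrist'); cv2.imwrite('pics/w11.png',I[:,:,::-1])
E
```

```text
[0.64802814 0.02244938 0.27829634] [-179.91731422    0.20348932   14.8557885 ]
```

View pics/w11.png

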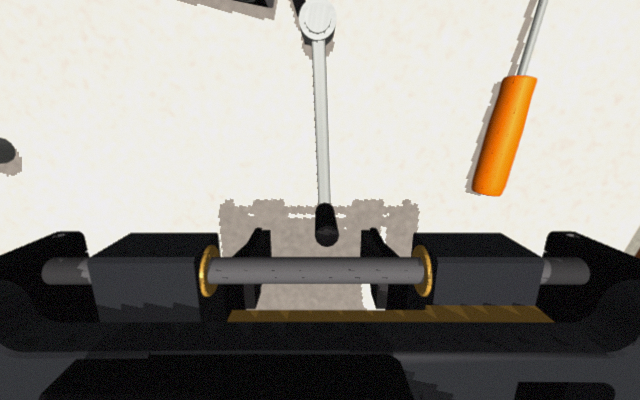

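Request:
jog_arm(
  rows=[
    [0.37, 0, 0, 0.019, 0, 0, 0],
    [0.37, 0, 0, 0.018, 0, 0, 0],
    [0.54, 0, 0, 0, 0, 0, 0],
    [0.54, 0, 0, 0, 0, 0, 0],
    [0.54, -0.0098, -0.0003, 0, 0, 0, 4],
    [0.54, -0.0098, -0.0003, 0, 0, 0, 4],
    [0.54, -0.0098, -0.0003, 0, 0, 0, 4],
    [0.54, -0.0098, -0.0003, 0, 0, 0, 4],
    [0.54, -0.0098, -0.0003, 0, 0, 0, 4],
    [0.54, -0.0098, -0.0003, 0, 0, 0, 4],
    [0.54, -0.0098, -0.0003, 0, 0, 0, 4],
    [0.54, -0.0098, -0.0003, 0, 0, 0, 4],
  ],
)

```text
time_s: 21.07
tool_pos: [0.572, 0.0238, 0.2457]
tool_rot: [-180.0, -0.3, -17.3]
force: [1.0, -1.1, -0.3]
grip_width: 0.0399
```

Request:
jog_arm(
  rows=[
    [0.54, -0.0098, -0.0003, 0, 0, 0, 4],
    [0.54, -0.0098, -0.0003, 0, 0, 0, 4],
    [0.54, -0.0098, -0.0003, 0, 0, 0, 4],
    [0.54, -0.0098, -0.0003, 0, 0, 0, 4],
    [0.54, -0.0098, -0.0003, 0, 0, 0, 4],
    [0.54, -0.0098, -0.0003, 0, 0, 0, 4],
    [0.54, -0.0098, -0.0003, 0, 0, 0, 4],
    [0.54, -0.0098, -0.0003, 0, 0, 0, 4],
    [0.54, -0.0098, -0.0003, 0, 0, 0, 4],
    [0.54, -0.0098, -0.0003, 0, 0, 0, 4],
    [0.54, 0, 0, 0, 0, 0, 0],
  ],
)

```text
time_s: 21.98
tool_pos: [0.4943, 0.0838, 0.2453]
tool_rot: [-179.8, -0.1, -57.0]
force: [-0.2, 0.5, 0.3]
grip_width: 0.0401
```

```bash
cat > a.py <<'E'
from h import *
o=status.get_obs(); d=o['tool_pos'][:2]-[.612,.159]; print(o['tool_pos'],o['tool_rot'],o['force'].round(1),'r',np.hypot(*d),'ang',np.degrees(np.arctan2(d[1],d[0]))%360,o['qpos'].round(0))
E
python3 a.py
```

```text
[0.49425749 0.08379417 0.24527167] [-1.79818587e+02 -1.28766827e-01 -5.70301877e+01] [-0.2  0.5  0.3] r 0.13971119048095915 ang 212.56764575112624 [ 28.  13. -44. 113.  11.  58. -78.]
```

Request:
jog_arm(
  rows=[
    [0.54, -0.0098, -0.0003, 0, 0, 0, 4],
    [0.54, -0.0098, -0.0003, 0, 0, 0, 4],
    [0.54, -0.0098, -0.0003, 0, 0, 0, 4],
    [0.54, -0.0098, -0.0003, 0, 0, 0, 4],
    [0.54, -0.0098, -0.0003, 0, 0, 0, 4],
    [0.54, -0.0098, -0.0003, 0, 0, 0, 4],
    [0.54, -0.0049, -0.0001, 0, 0, 0, 2],
    [0.54, -0.0049, -0.0001, 0, 0, 0, 2],
    [0.54, -0.0025, 0, 0, 0, 0, 1],
    [0.54, 0, 0, 0, 0, 0, 0],
  ],
)

```text
time_s: 22.82
tool_pos: [0.4725, 0.1489, 0.244]
tool_rot: [-179.9, 0.0, -86.0]
force: [0.5, 0.6, 0.3]
grip_width: 0.0397
```

```bash
python3 a.py
```

```text
[0.47251721 0.14885749 0.24404949] [-1.79855191e+02  1.89525372e-02 -8.59973888e+01] [0.5 0.6 0.3] r 0.13985106316791837 ang 184.1589496467165 [  19.   12.  -43.  114.   10.   57. -114.]
```

Request:
jog_arm(
  rows=[
    [0.54, -0.0025, 0, 0, 0, 0, 1],
    [0.54, -0.0025, 0, 0, 0, 0, 1],
    [0.54, 0, 0, 0, 0, 0, 0],
  ],
)

```text
time_s: 23.07
tool_pos: [0.4718, 0.1534, 0.243]
tool_rot: [-180.0, 0.0, -88.1]
force: [0.5, 0.3, -0.0]
grip_width: 0.0401
```

Request:
jog_arm(
  rows=[
    [0.54, -0.0025, 0, 0, 0, 0, 0],
    [0.54, -0.0025, 0, 0, 0, 0, 0],
    [0.54, 0, 0, 0, 0, 0, 0],
  ],
)

```text
time_s: 23.32
tool_pos: [0.4712, 0.1585, 0.2426]
tool_rot: [180.0, 0.0, -88.1]
force: [0.2, 0.4, 0.1]
grip_width: 0.0403
```

Request:
jog_arm(
  rows=[
    [0.54, -0.0015, 0, 0, 0, 0, 0],
    [0.54, -0.0015, 0, 0, 0, 0, 0],
  ],
)

```text
time_s: 23.48
tool_pos: [0.4712, 0.1603, 0.2425]
tool_rot: [180.0, -0.1, -88.1]
force: [-0.7, -4.8, 1.7]
grip_width: 0.0398
```

Request:
jog_arm(
  rows=[
    [0.54, -0.0015, 0, 0, 0, 0, 0],
    [0.54, 0, 0, 0, 0, 0, 0],
  ],
)

```text
time_s: 23.65
tool_pos: [0.4714, 0.1607, 0.2425]
tool_rot: [179.9, -0.2, -88.2]
force: [0.9, -6.2, 2.5]
grip_width: 0.0399
```

Request:
jog_arm(
  rows=[
    [0.54, -0.0015, 0, 0, 0, 0, 0],
    [0.54, -0.0015, 0, 0, 0, 0, 0],
    [0.54, 0, 0, 0, 0, 0, 0],
  ],
)

```text
time_s: 23.9
tool_pos: [0.4715, 0.1616, 0.2423]
tool_rot: [179.9, -0.5, -88.3]
force: [-2.0, -11.4, 4.6]
grip_width: 0.0399
```

Request:
jog_arm(
  rows=[
    [0.54, 0.007, 0, 0, 0, 0, 0],
    [0.54, 0.006, 0, 0, 0, 0, 0],
    [0.54, 0, 0, 0, 0, 0, 0],
    [0.54, 0, 0, -0.02, 0, 0, 0],
    [0.54, 0, 0, -0.033, 0, 0, 0],
    [0.54, 0, 0, -0.033, 0, 0, 0],
    [0.54, 0, 0, -0.033, 0, 0, 0],
    [0.54, 0.02, 0, -0.033, 0, 0, 0],
    [0.54, 0.03, 0, 0, 0, 0, 0],
    [0.54, 0.03, 0, 0, 0, 0, 0],
    [0.54, 0.03, 0, 0, 0, 0, 0],
    [0.54, 0.03, 0, 0, 0, 0, 0],
  ],
)

```text
time_s: 24.9
tool_pos: [0.4761, 0.0121, 0.3952]
tool_rot: [-179.9, 0.0, -88.0]
force: [0.6, -0.4, -1.5]
grip_width: 0.04
```

Request:
jog_arm(
  rows=[
    [0.54, 0.03, 0, 0, 0, 0, -7],
    [0.54, 0, 0, 0, 0, 0, -7],
    [0.54, 0, 0, 0, 0, 0, -7],
    [0.54, 0, 0, 0, 0, 0, -7],
    [0.54, 0, 0, 0, 0, 0, -7],
    [0.54, 0, 0, 0, 0, 0, -7],
    [0.54, 0, 0, 0, 0, 0, -7],
    [0.54, 0, 0, 0, 0, 0, -7],
    [0.54, 0, 0, 0, 0, 0, -7],
    [0.54, 0, 0, 0, 0, 0, -7],
    [0.54, 0, 0, 0, 0, 0, -7],
    [0.54, 0, 0, 0, 0, 0, -7],
  ],
)

```text
time_s: 25.9
tool_pos: [0.4773, -0.0165, 0.3947]
tool_rot: [-180.0, -0.0, -3.7]
force: [-1.2, 0.5, 0.6]
grip_width: 0.04
```

```bash
python3 - <<'E'
from h import *
o=status.get_obs(); print(o['tool_pos'],o['tool_rot'])
for n in ('wrist','top','scene'):
    p=cams.camera_params(n); I,D=cams.read_camera(n); cv2.imwrite(f'pics/f_{n}.png',I[:,:,::-1])
    for t,z in [('bar_pivot',.023),('bar_peg',.065),('audio_box',0)]:
        for l in landmark_of(n,t)[:2]: print(n,t,round(l['conf'],2),np.round(l['position']),atz(p,l['position'][::-1],z)[0].round(4))
E
```

```text
[ 0.47731719 -0.01650047  0.39473545] [-1.79961113e+02 -3.50663214e-02 -3.70989961e+00]
wrist bar_pivot 0.75 [ 14. 428.] [0.6102 0.1603 0.023 ]
wrist bar_peg 0.61 [ 22. 297.] [0.4704 0.1493 0.065 ]
wrist audio_box 0.18 [173. 230.] [ 0.3652 -0.001   0.    ]
top bar_pivot 0.92 [182. 286.] [0.6124 0.1423 0.023 ]
top bar_peg 0.5 [221. 282.] [0.4788 0.1486 0.065 ]
top audio_box 0.9 [203. 453.] [ 0.5581 -0.4424  0.    ]
top audio_box 0.84 [209. 258.] [0.5169 0.2388 0.    ]
scene bar_pivot 0.68 [207. 379.] [0.6185 0.1606 0.023 ]
scene bar_peg 0.57 [166. 345.] [0.4536 0.1513 0.065 ]
scene audio_box 0.98 [278. 154.] [ 0.5608 -0.4413  0.    ]
scene audio_box 0.85 [189. 375.] [0.5177 0.2198 0.    ]
```

View pics/f_wrist.png

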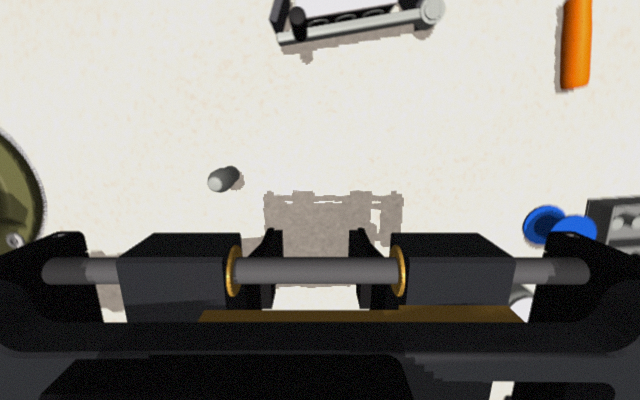

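```bash
python3 -c "
from cell import env; print(env.sign_off())"
```

```text
the job is handed in; nothing more can be done
None
```

The job is done and handed in at about 26 s of robot time. The hand-in gives no verdict, so what follows rests on my own checks.

**What I did**
- I swung the bar open to about 1.7 rad by its peg, with the jaws loosely around it.
- I then pushed the nearer of the two look-alike boxes along the bench with both fingertips, in under the bridge and onto the back stop.
- Last, I swung the bar shut against its stop and drew the arm clear.

**Last checks**
- **Box:** measured just before contact at about +1 mm along the bay, 1.4 mm sideways and under 0.1° off. The push force then climbed from 6 N to 16 N with almost no movement, so it is against the stop.
- **Bar:** the wrist camera puts the peg within 3 mm of its shut position, so the angle is near 0 rad. The force rose to about 11 N at the stop.
- **Bystanders:** the connector, spool and screwdriver look undisturbed in the last wrist picture. I did not re-measure any bystander; the arm kept clear of all of them.

**Disagreements**
- The scene camera's last estimates were about 20 mm off for both the peg and the box. Its estimates had been several millimetres off earlier too.
- The top camera's pivot estimate was about 17 mm off, though its box position, (0.517, 0.239), agrees with stowed.
- In both cases I trusted the wrist camera and the contact forces.

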